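Stage the moulds and hold the self-closing drawer open at the clip

TASK

Get the dariole moulds ready for loading: pick up the two that stand on the cutting board and set them upright on the low shelf beside the one already there, so that all three make one straight row along the middle line of the shelf with no more than about a finger's width (15 mm) between neighbours, and let go of them. Only then pull the spring-closed drawer out until its front face is level with the upright tab of the clip on the rail, and keep it there: the program finishes still holding the drawer open at that mark, for the baker to load it. Leave the other things on the table where they are.

Things in the scene. Friction and masses are not known exactly. Their poses are not given: they have to be found in the camera images.
- mould_a: one of three identical loose aluminium dariole moulds (plain round cups, open at the top, 60 mm tall, 54 mm across the rim, sides straight for the top 10 mm and tapering below to 45 mm at the foot, wall 3 mm, 50 to 100 g). Stands upright on the cutting board, on the half nearer the robot. Origin: centre of its underside, z up.
- mould_b: the second mould, same as mould_a, standing on the far half of the cutting board. Origin: centre of its underside.
- mould_c: the third mould, same as mould_a, already standing on the shelf, on its middle line, anywhere along it from 85 mm right to 85 mm left of the middle. Origin: centre of its underside.
- board: fixed green plastic cutting board, 310 (x) x 190 (y) x 12 mm, in the middle of the table. Origin: centre of its underside.
- shelf: fixed low wooden shelf, 120 deep (own x) x 300 long (own y), its top 40 mm above the table, a lip 10 mm high and 8 mm thick along its far (+x) edge. It stands left or right of the board (the drawer unit takes the other side). Origin: at table height under the centre of its top; own x points away from the robot, own y along its length.
- drawer_unit: fixed steel box with one self-closing drawer, 220 wide (own y) x 240 deep (own x) x 140 mm tall, on the other side of the board from the shelf. Origin: at table height under the middle of its front face; own x points into the box. The drawer pulls out along own -x, at most 160 mm. A rail (16 mm wide, top at 66 mm) runs forward from the front, 122 mm to the own +y side, and carries the clip.
- drawer: the steel drawer: its front panel is flush with the front of the box when closed; a spring always pulls it shut (about 4.5 N when closed, 50 N more per metre pulled, so 8 to 11 N at the mark); it slides shut when let go. Origin: equal to that of drawer_unit when closed, moves with the drawer; same axes.
- handle (a point): middle of the bar of the drawer's handle: a round bar 14 mm thick, 110 mm long between its two stems, along the drawer's own y, 45 mm in front of the drawer's face and 100 mm above the table (40 mm below the top of the box); 38 mm are free between bar and face. Moves with the drawer.
- drawer_face (a point): point on the outer front face of the drawer, near its own +y end (next to the clip's rail), 100 mm above the table. Moves with the drawer.
- clip: the mark: small fixed dark steel clip on the rail beside the drawer, with an upright tab 5 mm thick, 22 mm wide, top 110 mm above the table; 70 to 120 mm in front of the closed drawer. Origin: on the rail under the middle of the tab; axes as drawer_unit. The drawer is at the mark when its front face is level with the tab: drawer_face and this origin have the same own x.
- brush: bystander: pastry brush, 200 mm long, lying on the board along its right (-y) edge. Origin: its handle end lies to -x, middle of the tool's underside.
- spoon: bystander: spoon, 160 mm long, lying on the board along its left (+y) edge. Origin: its handle end lies to -x, middle of the tool's underside.
- cutter: bystander: steel ring cutter, 68 mm across, 30 mm tall, just beyond the shelf. Origin: centre of its underside.
- ramekin: bystander: white ceramic bowl, 90 mm across, 45 mm tall, just beyond the shelf. Origin: centre of its underside.
- jar: bystander: glass jar, 72 mm across, 100 mm tall, far left of the table. Origin: centre of its underside.
- can: bystander: steel can, 74 mm across, 90 mm tall, far right of the table. Origin: centre of its underside.
- tin: bystander: white box-shaped tin, 70 x 110 x 45 mm, lying on top of the drawer unit towards its back. Origin: centre of its underside.

How it is judged:
On the way:
1. the three moulds stand in one close row on the shelf, let go, while the drawer is still closed (x of mould_a in the frame of shelf between -0.015 and 0.015 m and z of mould_a in the frame of shelf between 0.034 and 0.046 m and angle between each of mould_a, mould_b, mould_c's own z axis and vertical below 0.1 rad and x of mould_b in the frame of shelf between -0.015 and 0.015 m and z of mould_b in the frame of shelf between 0.034 and 0.046 m and x of mould_c in the frame of shelf between -0.015 and 0.015 m and z of mould_c in the frame of shelf between 0.034 and 0.046 m and horizontal distance between mould_a and mould_b below 0.158 m and horizontal distance between each of mould_a, mould_b and mould_c below 0.158 m and contact force between the fingers and mould_a below 0.3 N and contact force between the fingers and mould_b below 0.3 N and contact force between the fingers and mould_c below 0.3 N and x of drawer in the frame of drawer_unit above -0.01 m), for 0.2 s.
At the end, for the whole second after the job is handed in: three moulds upright on the shelf in a row (15 mm about its middle line, outer centres under 158 mm apart), untouched; drawer face within 8 mm of the middle of the clip's tab, at rest, held there by the fingers (over 4 N); the program ends holding (x of mould_a in the frame of shelf between -0.015 and 0.015 m and z of mould_a in the frame of shelf between 0.034 and 0.046 m and angle between each of mould_a, mould_b, mould_c's own z axis and vertical below 0.1 rad and x of mould_b in the frame of shelf between -0.015 and 0.015 m and z of mould_b in the frame of shelf between 0.034 and 0.046 m and x of mould_c in the frame of shelf between -0.015 and 0.015 m and z of mould_c in the frame of shelf between 0.034 and 0.046 m and horizontal distance between mould_a and mould_b below 0.158 m and horizontal distance between each of mould_a, mould_b and mould_c below 0.158 m and contact force between the fingers and mould_a below 0.3 N and contact force between the fingers and mould_b below 0.3 N and contact force between the fingers and mould_c below 0.3 N and x of drawer_face in the frame of clip between -0.008 and 0.008 m and linear speed of drawer below 0.01 m/s and contact force between the fingers and drawer above 4 N); the arm keeps its last pose, push and grip.
It fails at once if a bystander (brush, spoon, cutter, ramekin, jar, can or tin) is moved more than 30 mm (distance of any of brush, spoon, cutter, ramekin, jar, can, tin from where it was at the start of the episode above 0.03 m).
It also fails if it takes over 64 s, if anything falls off the work surface, if the arm or the gripper's body presses on something with over 40 N, if the wrist force passes 120 N, or if a joint passes its speed limit or range.

ROBOT

A 6-joint arm with a two-finger parallel gripper is mounted at the origin on the work surface. World frame = base frame: x ahead of the robot, y to its left, z up, the work surface at z = 0. Lengths are in m, angles in rad, forces in N, time in s.
With the tool pointing down it reaches from about 0.35 to 0.925 m from the base axis. Payload 6.4 kg.
Tool frame: the origin (TCP) lies at the very end of the fingers, on their centre line; the grasp point (between the pads) lies 19 mm behind it (ctrl.grip_depth is the distance from the TCP to the grasp point, in m); z points along the fingers, y is the line along which they close (so a half turn about z gives the same grasp; the last joint's range is limited). The gripper opens to 94 mm and grips with 3 to 60 N. Pads are 16 mm wide; open, the fingers measure 119 mm over their backs; the gripper's body (75 mm by 177 mm) begins 78 mm behind the grasp point.
Start: joints at [-1.412, 0.245, 1.558, -0, 1.339, -0.174], TCP at [0.212, -0.614, 0.17] pointing down, gripper open.
Joint ranges: [-3.13, 3.13], [-1.02, 2.26], [0.13, 2.54], [-0.95, 4.09], [0.21, 2.88], [-2.74, 2.74]. Speed limits (rad/s): [2.57, 2.57, 3.14, 3.14, 3.14, 3.14].

INTERFACE

Orientations are given as a rotation vector (axis times angle).
In Python, from bench import ctrl gives the robot as it stands. The module is installed in compiled form; this text tells all that it offers.
- The arm moves only by the tool apply_moves, never from a script. Its argument "plan" is a list of rows, each an object of numbers: "tx", "ty", "tz": the shift along the tool's x, y, z in cm; "rx", "ry", "rz": the turn, a rotation vector about the tool's x, y, z in degrees. A call has 1 to 12 rows; each row is the pose to reach, as a shift and turn from the pose commanded when the call began, along the tool's axes at that moment; what a row does not reach only later rows make up. A row lasts 1/10 s, in which the tool goes at most 50 mm and 8.59 degrees, less where a joint would pass 70% of its speed; a pose out of reach is approached as far as the arm can. A call with a gripper value outside its range is refused whole. "fingers" is the finger opening in cm, from 0 to 9.4, set as the call begins (left out, the last holds). The fingers move at their own pace and stop on an object; "squeeze" is the grip in N (left out, the last holds). Time passes only in rows, so rows that repeat a pose let the fingers close. It gives the time, the measured TCP pose, the force, the opening and the grip force at its end, in the units of the state.
- ctrl.state(): the state, without advancing time (a new reading comes with each control period).
- ctrl.capture(name): name is "side" or "top"; returns a dict with "image" (384x512x3 uint8, red, green, blue), "z_map" (384x512 float32, m along the optical axis (not along the pixel's ray), 0 where there is no reading), "K" (3x3 intrinsics, pixels), "extrinsics" (4x4, takes a point from world to camera coordinates). Camera axes: x right, y down, z forward; pixel columns grow to the right and rows downward; lengths in m; the calibration is good to about 2 mm. A picture is of the moment at which its call begins.
- ctrl.sign_off(): hands the job in; it is judged then, once.
Trained networks look in the newest picture that a camera, given by its name, has taken for a name from the list of things; names that differ only in an ending like _2 or _b are one class to them, and where a whole thing is asked for, a point or a joint stands for the part that bears it (a point fixed in the world has none). Each returns a list of dicts, best first, with "conf" (0 to 1); they miss things now and then, are a little off and sometimes report something else, mostly with a low value. They report only what shows in the picture. A call takes as long as a camera call.
- ctrl.search_frame(camera, target): "at" ([row, column] in pixels, amid what is visible of it).
- ctrl.silhouettes(camera, target): "region" (384x512 bool, what is visible of it) and "at" ([row, column] in pixels, amid what is visible of it).
- ctrl.landmark_of(camera, target): "at" ([row, column] in pixels: a listed point, or the origin of a listed thing).
The state is a dict: "time_s": time; "joint_pos": joint angles; "qvel": joint speeds; "joint_torque": joint torques, N m; "eef_pos": TCP position; "eef_rot": TCP orientation; "wrist_force": force on the tool from outside, world axes, zero at the start; "torque": the same for the moment, N m; "finger_gap": finger opening in m; "gripper_force": force on a finger pad.
Only numpy, scipy, OpenCV 4.12 (cv2) and the standard library are available. Lean on these libraries where they do the work, as an engineer would, in place of code of your own. Each camera call takes 0.05 s, during which the arm holds its last target. There are 200 camera calls.

## Working session

There is one attempt and no reset: what is moved stays moved. The work goes in short steps, Python scripts to look and compute and a tool call to move; the robot and the scene stay as the last step left them, time stands still between calls to the robot, and variables do not carry over. Pictures are saved under pics/ and viewed, at most 10 in all, crops included, and the job is handed in when it is done.

Besides the shell and the picture viewer there is one more tool, called after ">>>" as name([rows], argument=value, ...), one row to a line, values as JSON. apply_moves: Moves the arm, as the interface text tells. Its arguments: {"type":"object","properties":{"plan":{"type":"array"},"fingers":{"type":"number"},"squeeze":{"type":"number"}},"required":["plan"]}

```bash
mkdir -p pics; cat > h.py <<'E'
import numpy as np, cv2
from bench import ctrl
def world(c,px):
    r,q=np.asarray(px,float).T if np.ndim(px)>1 else (np.array([px[0]]),np.array([px[1]]))
    ri=np.clip(np.round(r).astype(int),0,383);qi=np.clip(np.round(q).astype(int),0,511)
    z=c['z_map'][ri,qi];K=c['K']
    P=np.stack([(qi-K[0,2])/K[0,0]*z,(ri-K[1,2])/K[1,1]*z,z,np.ones_like(z)])
    W=(np.linalg.inv(c['extrinsics'])@P)[:3].T
    return W[z>0]
def proj(c,p):
    q=c['K']@(c['extrinsics']@np.append(p,1))[:3]; return q[1]/q[2],q[0]/q[2]
E
python3 - <<'E'
from h import *
np.set_printoptions(precision=3,suppress=True)
for cam in ['top','side']:
    c=ctrl.capture(cam); cv2.imwrite(f'pics/{cam}0.png',c['image'][:,:,::-1])
    print(cam,np.linalg.inv(c['extrinsics'])[:3,3])
    for t in ['mould_a','board','shelf','drawer_unit','drawer','clip','cutter','ramekin','brush','spoon','jar','can','tin']:
        for d in ctrl.silhouettes(cam,t)[:4]:
            if d['conf']<.3: continue
            W=world(c,np.argwhere(d['region'])); 
            print(t,round(d['conf'],2),np.round(d['at']),len(W),np.percentile(W,2,axis=0),np.percentile(W,98,axis=0)) if len(W) else 0
    for t in ['handle','drawer_face','clip','drawer_unit']:
        for d in ctrl.landmark_of(cam,t)[:2]: print('lm',t,round(d['conf'],2),np.round(d['at'],1),world(c,d['at']))
s=ctrl.state();print(s)
E
```

```text
top [ 0.439 -0.01   2.032]
mould_a 0.71 [208. 254.] 2639 [ 0.405 -0.087 -0.001] [0.707 0.091 0.025]
mould_a 0.58 [213. 174.] 154 [0.506 0.286 0.033] [0.554 0.336 0.105]
mould_a 0.48 [181. 260.] 141 [ 0.626 -0.035  0.004] [0.673 0.014 0.077]
board 0.31 [209. 326.] 170 [ 0.509 -0.362  0.   ] [ 0.568 -0.233  0.117]
shelf 0.95 [212. 188.] 2044 [0.476 0.137 0.028] [0.592 0.425 0.053]
shelf 0.65 [180. 260.] 141 [ 0.626 -0.035  0.004] [0.673 0.014 0.077]
drawer_unit 0.63 [176. 337.] 3540 [ 0.506 -0.421  0.044] [ 0.794 -0.176  0.149]
drawer 0.74 [209. 326.] 146 [ 0.509 -0.362  0.025] [ 0.567 -0.241  0.118]
brush 0.74 [199. 275.] 365 [ 0.47  -0.096  0.017] [ 0.657 -0.059  0.04 ]
spoon 0.48 [196. 239.] 219 [0.482 0.057 0.006] [0.632 0.1   0.038]
jar 0.64 [232. 120.] 346 [0.442 0.508 0.   ] [0.505 0.576 0.108]
can 0.77 [230. 396.] 331 [ 0.409 -0.567  0.023] [ 0.476 -0.504  0.1  ]
can 0.6 [198. 242.] 200 [0.482 0.059 0.006] [0.629 0.1   0.038]
tin 0.67 [149. 333.] 558 [ 0.702 -0.347  0.158] [ 0.784 -0.241  0.192]
lm handle 0.78 [209.8 333.6] [[ 0.529 -0.315  0.006]]
lm drawer_face 0.62 [198.7 31
[... 1359 characters left out ...]
054  0.035]
lm handle 0.74 [154.9 325.6] [[ 0.514 -0.307  0.106]]
lm handle 0.71 [171.8 312.5] [[ 0.564 -0.309 -0.004]]
lm drawer_face 0.73 [168.2 296.6] [[ 0.571 -0.212  0.087]]
lm drawer_unit 0.96 [169.1 314. ] [[ 0.563 -0.321  0.002]]
{'time_s': 1.8, 'joint_pos': array([-1.412,  0.245,  1.558, -0.   ,  1.339, -0.174]), 'qvel': array([-0.001,  0.001, -0.001, -0.   , -0.001, -0.003]), 'joint_torque': array([  0.002, -41.583, -31.486,   0.069,   0.029,  -0.   ]), 'eef_pos': array([ 0.212, -0.614,  0.17 ]), 'eef_rot': array([-3.098, -0.52 ,  0.   ]), 'wrist_force': array([-0.202,  0.623, -0.276]), 'torque': array([0.003, 0.035, 0.025]), 'gripper_force': 0.0, 'finger_gap': 0.09396922782241443}
```

```bash
python3 - <<'E'
from h import *
np.set_printoptions(precision=3,suppress=True)
ims=[];A=[];C=[]
for cam in ['top','side']:
    c=ctrl.capture(cam); np.savez(f'{cam}0.npz',**c)
    A.append(world(c,np.argwhere(c['z_map']>0))); C.append(c)
    im=c['image'][:,:,::-1]
    im=im[90:290,80:440] if cam=='top' else im[90:384,110:400]
    ims.append(cv2.resize(im,(800,444) if cam=='top' else (592,600),interpolation=cv2.INTER_CUBIC))
    cv2.imwrite(f'pics/{cam}1.png',ims[-1])
def sel(W,lo,hi): return W[((W>lo)&(W<hi)).all(1)]
for n,W in zip(['top','side'],A):
    print(n)
    for t,lo,hi in [('shelf top',(.44,.1,.032),(.61,.46,.056)),('unit top',(.54,-.46,.125),(.85,-.12,.148)),('bar',(.46,-.42,.085),(.545,-.22,.125)),('rail',(.38,-.23,.05),(.54,-.12,.078)),('tab',(.38,-.23,.08),(.54,-.12,.12))]:
        P=sel(W,lo,hi)
        if len(P)<5: print(t,len(P));continue
        r=cv2.minAreaRect(P[:,:2].astype(np.float32)*1000)
        print(t,len(P),np.array(r[0]),np.array(r[1]),r[2],'med',np.median(P,0),P.min(0),P.max(0))
    for t,lo,hi in [('a',(.45,-.02,.06),(.55,.075,.09)),('b',(.6,-.05,.06),(.7,.04,.09)),('c',(.48,.27,.085),(.58,.36,.115))]:
        P=sel(W,lo,hi)
        if len(P)>5: r=cv2.minEnclosingCircle(P[:,:2].astype(np.float32)*1000);print(t,len(P),np.array(r[0]),r[1],np.median(P,0))
E
```

```text
top
shelf top 1952 [534.16  282.016] [120.919 300.921] 1.3411451578140259 med [0.533 0.277 0.04 ] [0.47  0.132 0.032] [0.597 0.432 0.056]
unit top 2865 [ 680.333 -316.056] [222.085 241.903] 84.86224365234375 med [ 0.66  -0.322  0.139] [ 0.551 -0.435  0.125] [ 0.81  -0.197  0.148]
bar 148 [ 524.692 -301.836] [126.76   39.484] 88.7989273071289 med [ 0.518 -0.304  0.105] [ 0.504 -0.366  0.093] [ 0.543 -0.238  0.122]
rail 127 [ 476.352 -172.216] [ 20.003 124.019] 83.92003631591797 med [ 0.478 -0.173  0.067] [ 0.415 -0.184  0.05 ] [ 0.538 -0.16   0.078]
tab 12 [ 467.238 -171.659] [20.519  6.686] 77.33413696289062 med [ 0.466 -0.172  0.109] [ 0.462 -0.182  0.082] [ 0.47  -0.162  0.115]
a 32 [497.245  26.285] 26.38642692565918 [0.497 0.028 0.071]
b 36 [650.443  -9.854] 26.83941078186035 [ 0.655 -0.009  0.07 ]
c 44 [531.438 311.018] 27.68379783630371 [0.528 0.315 0.096]
side
shelf top 3456 [533.97  284.122] [123.933 302.428] 1.7663819789886475 med [0.53  0.303 0.039] [0.468 0.131 0.032] [0.6   0.436 0.056]
unit top 2309 [ 681.497 -314.049] [229.795 247.014] 84.8141098022461 med [ 0.649 -0.292  0.138] [ 0.551 -0.433  0.125] [ 0.812 -0.191  0.148]
bar 158 [ 524.536 -295.081] [ 40.241 127.913] 0.07672831416130066 med [ 0.518 -0.297  0.103] [ 0.504 -0.359  0.091] [ 0.545 -0.231  0.113]
rail 214 [ 475.842 -169.05 ] [ 24.595 128.405] 82.3520736694336 med [ 0.467 -0.167  0.064] [ 0.412 -0.186  0.05 ] [ 0.54  -0.152  0.077]
tab 34 [ 467.121 -168.447] [ 9.922 26.707] 1.0814971923828125 med [ 0.466 -0.168  0.1  ] [ 0.462 -0.182  0.08 ] [ 0.472 -0.155  0.113]
a 103 [496.553  27.251] 29.598196029663086 [0.498 0.032 0.068]
b 91 [649.968  -7.034] 31.008066177368164 [ 0.653 -0.005  0.067]
c 145 [530.616 313.741] 28.84280776977539 [0.532 0.314 0.095]
```

View pics/top1.png

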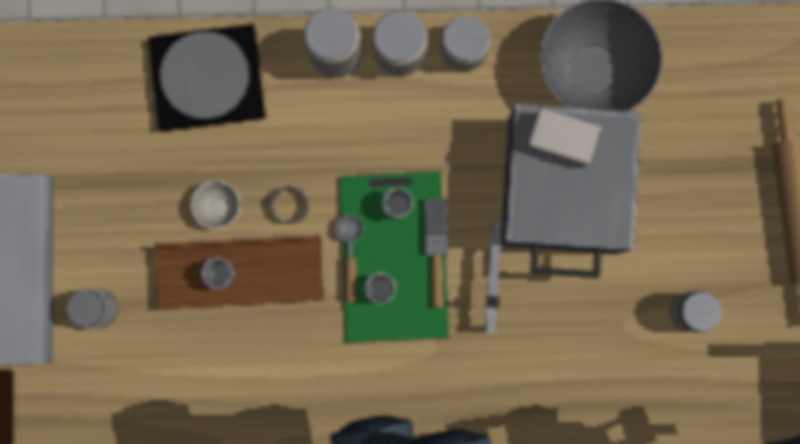

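View pics/side1.png

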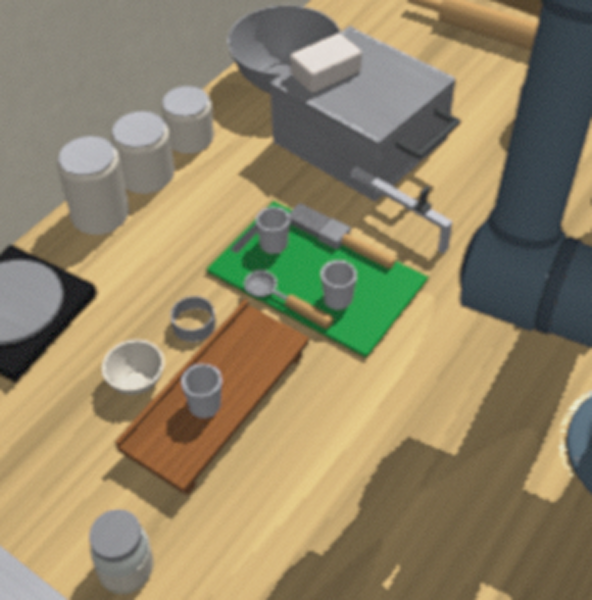

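```bash
cat > go.py <<'E'
import sys,numpy as np
from scipy.spatial.transform import Rotation as R
from bench import ctrl
# usage: go.py psi_deg x y z [x y z ...]; psi = heading of the closing line
s=ctrl.state(); a=[float(v) for v in sys.argv[1:]]
p0=s['eef_pos'];R0=R.from_rotvec(s['eef_rot'])
best=None
for k in (0,np.pi):
    y=np.array([np.cos(np.radians(a[0])+k),np.sin(np.radians(a[0])+k),0]);z=np.array([0,0,-1.])
    r=(R0.inv()*R.from_matrix(np.c_[np.cross(y,z),y,z])).as_rotvec(degrees=True)
    if best is None or np.linalg.norm(r)<np.linalg.norm(best): best=r
print('tool axes',R0.as_matrix().round(3).tolist(),'t',round(s['time_s'],2),'q6',s['joint_pos'][5].round(2),'rot',best.round(2))
for i in range(1,len(a),3): print('shift cm',(R0.inv().apply(np.array(a[i:i+3])-p0)*100).round(2))
E
python3 go.py 0 0.497 0.027 0.17  0.497 0.027 0.046
```

```text
tool axes [[0.945, 0.327, -0.0], [0.327, -0.945, -0.0], [-0.0, -0.0, -1.0]] t 1.9 q6 -0.17 rot [ -0.     0.   -70.93]
shift cm [ 4.786e+01 -5.131e+01  1.000e-02]
shift cm [ 47.86 -51.31  12.41]
```

>>> apply_moves([
  {"tx":47.9,"ty":-51.3,"tz":0,"rz":-70.9},
  {"tx":47.9,"ty":-51.3,"tz":0,"rz":-70.9},
  {"tx":47.9,"ty":-51.3,"tz":0,"rz":-70.9},
  {"tx":47.9,"ty":-51.3,"tz":0,"rz":-70.9},
  {"tx":47.9,"ty":-51.3,"tz":0,"rz":-70.9},
  {"tx":47.9,"ty":-51.3,"tz":0,"rz":-70.9},
  {"tx":47.9,"ty":-51.3,"tz":0,"rz":-70.9},
  {"tx":47.9,"ty":-51.3,"tz":0,"rz":-70.9},
  {"tx":47.9,"ty":-51.3,"tz":0,"rz":-70.9},
  {"tx":47.9,"ty":-51.3,"tz":0,"rz":-70.9},
  {"tx":47.9,"ty":-51.3,"tz":0,"rz":-70.9},
  {"tx":47.9,"ty":-51.3,"tz":0,"rz":-70.9},
], fingers=9.4)

```text
invalid input
```

```bash
python3 go.py 0 0.497 0.027 0.17  0.497 0.027 0.046; python3 -c "
from bench import ctrl;print(ctrl.state())"
```

```text
tool axes [[0.945, 0.327, -0.0], [0.327, -0.945, -0.0], [-0.0, -0.0, -1.0]] t 1.9 q6 -0.17 rot [ -0.     0.   -70.93]
shift cm [ 4.786e+01 -5.131e+01  1.000e-02]
shift cm [ 47.86 -51.31  12.41]
{'time_s': 1.9, 'joint_pos': array([-1.41208221e+00,  2.45088010e-01,  1.55780671e+00, -2.91100222e-05,
        1.33870170e+00, -1.74111804e-01]), 'qvel': array([ 0.00073458, -0.00224768, -0.0005416 , -0.00071457,  0.00025888,
       -0.00025913]), 'joint_torque': array([-1.87585410e-04, -4.15824938e+01, -3.14869559e+01,  6.85090595e-02,
        2.88361585e-02, -1.41830918e-05]), 'eef_pos': array([ 0.2123556 , -0.6143395 ,  0.17005932]), 'eef_rot': array([-3.09818678e+00, -5.20401776e-01,  4.44528373e-05]), 'wrist_force': array([-0.73422811,  0.46857929,  0.38004929]), 'torque': array([-0.00807755, -0.03663963, -0.0202051 ]), 'gripper_force': 0.0, 'finger_gap': 0.09392332894261564}
```

>>> apply_moves([
  {"tx":47.9,"ty":-51.3,"tz":0,"rx":0,"ry":0,"rz":-70.9},
  {"tx":47.9,"ty":-51.3,"tz":0,"rx":0,"ry":0,"rz":-70.9},
  {"tx":47.9,"ty":-51.3,"tz":0,"rx":0,"ry":0,"rz":-70.9},
  {"tx":47.9,"ty":-51.3,"tz":0,"rx":0,"ry":0,"rz":-70.9},
  {"tx":47.9,"ty":-51.3,"tz":0,"rx":0,"ry":0,"rz":-70.9},
  {"tx":47.9,"ty":-51.3,"tz":0,"rx":0,"ry":0,"rz":-70.9},
  {"tx":47.9,"ty":-51.3,"tz":0,"rx":0,"ry":0,"rz":-70.9},
  {"tx":47.9,"ty":-51.3,"tz":0,"rx":0,"ry":0,"rz":-70.9},
  {"tx":47.9,"ty":-51.3,"tz":0,"rx":0,"ry":0,"rz":-70.9},
  {"tx":47.9,"ty":-51.3,"tz":0,"rx":0,"ry":0,"rz":-70.9},
  {"tx":47.9,"ty":-51.3,"tz":0,"rx":0,"ry":0,"rz":-70.9},
  {"tx":47.9,"ty":-51.3,"tz":0,"rx":0,"ry":0,"rz":-70.9},
])

```text
time_s: 3.1
eef_pos: [0.4567, -0.0641, 0.1705]
eef_rot: [2.221, 2.22, 0.001]
wrist_force: [1.1, -0.2, -0.0]
finger_gap: 0.0942
gripper_force: 0.0
```

```bash
python3 go.py 0 0.497 0.027 0.17  0.497 0.027 0.046
```

```text
tool axes [[0.001, 1.0, 0.001], [1.0, -0.001, -0.001], [-0.001, 0.001, -1.0]] t 3.1 q6 -0.39 rot [ 0.08  0.03 -0.03]
shift cm [9.11 4.02 0.05]
shift cm [ 9.12  4.01 12.45]
```

>>> apply_moves([
  {"tx":9.1,"ty":4.0,"tz":0,"rx":0,"ry":0,"rz":0},
  {"tx":9.1,"ty":4.0,"tz":0,"rx":0,"ry":0,"rz":0},
  {"tx":9.1,"ty":4.0,"tz":4,"rx":0,"ry":0,"rz":0},
  {"tx":9.1,"ty":4.0,"tz":8,"rx":0,"ry":0,"rz":0},
  {"tx":9.1,"ty":4.0,"tz":11,"rx":0,"ry":0,"rz":0},
  {"tx":9.1,"ty":4.0,"tz":12.4,"rx":0,"ry":0,"rz":0},
  {"tx":9.1,"ty":4.0,"tz":12.4,"rx":0,"ry":0,"rz":0},
])

```text
time_s: 3.8
eef_pos: [0.4946, 0.0251, 0.0444]
eef_rot: [-2.22, -2.218, 0.003]
wrist_force: [-0.5, 0.1, 0.0]
finger_gap: 0.094
gripper_force: 0.0
```

>>> apply_moves([
  {"tx":0,"ty":0,"tz":0,"rx":0,"ry":0,"rz":0},
  {"tx":0,"ty":0,"tz":0,"rx":0,"ry":0,"rz":0},
  {"tx":0,"ty":0,"tz":0,"rx":0,"ry":0,"rz":0},
  {"tx":0,"ty":0,"tz":0,"rx":0,"ry":0,"rz":0},
  {"tx":0,"ty":0,"tz":0,"rx":0,"ry":0,"rz":0},
  {"tx":0,"ty":0,"tz":0,"rx":0,"ry":0,"rz":0},
  {"tx":0,"ty":0,"tz":0,"rx":0,"ry":0,"rz":0},
  {"tx":0,"ty":0,"tz":0,"rx":0,"ry":0,"rz":0},
], fingers=4.5, squeeze=12)

```text
time_s: 4.6
eef_pos: [0.4961, 0.0249, 0.046]
eef_rot: [-2.222, -2.221, 0.0]
wrist_force: [-0.0, 0.7, -0.3]
finger_gap: 0.0453
gripper_force: 0.0
```

```bash
python3 - <<'E'
from h import *
c=ctrl.capture('side');im=c['image'][150:330,170:370,::-1]
cv2.imwrite('pics/s2.png',cv2.resize(im,(660,594),interpolation=cv2.INTER_CUBIC))
s=ctrl.state();print(s['finger_gap'],s['gripper_force'],s['wrist_force'])
E
```

```text
0.04495135556848626 0.0 [0.43748622 0.40598572 0.67824069]
```

View pics/s2.png

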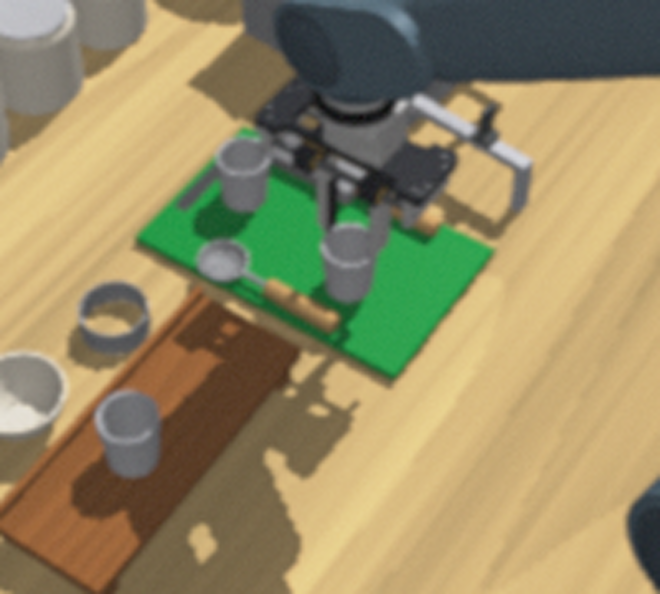

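```bash
python3 - <<'E'
from h import *
np.set_printoptions(precision=3,suppress=True)
c=ctrl.capture('side')
W=world(c,np.argwhere(c['z_map']>0))
def sel(W,lo,hi): return W[((W>lo)&(W<hi)).all(1)]
for z0,z1 in [(.03,.045),(.045,.06),(.06,.08),(.08,.1),(.1,.12),(.12,.14)]:
    P=sel(W,(.42,-.05,z0),(.58,.09,z1)); print(z0,len(P),P.min(0),P.max(0),np.percentile(P,[10,90],axis=0).ravel())
    for b in np.arange(-.04,.08,.01):
        Q=P[(P[:,1]>b)&(P[:,1]<b+.01)]
        if len(Q): print('   y',b.round(3),len(Q),Q[:,0].min().round(3),Q[:,0].max().round(3))
E
```

```text
0.03 105 [0.474 0.003 0.03 ] [0.553 0.09  0.045] [0.477 0.008 0.031 0.523 0.086 0.042]
   y 0.0 16 0.491 0.515
   y 0.01 13 0.509 0.52
   y 0.02 8 0.474 0.522
   y 0.03 6 0.475 0.483
   y 0.04 16 0.476 0.511
   y 0.05 12 0.488 0.504
   y 0.07 4 0.481 0.528
0.045 93 [0.472 0.    0.045] [0.524 0.056 0.06 ] [0.475 0.005 0.046 0.52  0.052 0.059]
   y 0.0 25 0.493 0.519
   y 0.01 15 0.475 0.524
   y 0.02 12 0.472 0.524
   y 0.03 9 0.473 0.522
   y 0.04 18 0.475 0.516
   y 0.05 14 0.488 0.513
0.06 89 [0.471 0.002 0.06 ] [0.524 0.056 0.078] [0.474 0.005 0.062 0.52  0.053 0.073]
   y 0.0 17 0.497 0.512
   y 0.01 11 0.51 0.52
   y 0.02 9 0.472 0.524
   y 0.03 12 0.471 0.523
   y 0.04 21 0.474 0.519
   y 0.05 19 0.485 0.513
0.08 40 [0.46  0.016 0.08 ] [0.529 0.038 0.099] [0.462 0.02  0.086 0.524 0.036 0.098]
   y 0.01 4 0.462 0.52
   y 0.02 10 0.46 0.52
   y 0.03 26 0.461 0.529
0.1 57 [0.459 0.017 0.1  ] [0.529 0.04  0.12 ] [0.461 0.021 0.102 0.524 0.037 0.118]
   y 0.01 3 0.461 0.52
   y 0.02 18 0.459 0.521
   y 0.03 34 0.46 0.529
   y 0.04 2 0.464 0.52
0.12 60 [0.459 0.018 0.12 ] [0.529 0.039 0.14 ] [0.46  0.023 0.121 0.524 0.037 0.138]
   y 0.01 1 0.462 0.462
   y 0.02 16 0.46 0.52
   y 0.03 43 0.459 0.529
```

```bash
python3 - <<'E'
from h import *
np.set_printoptions(precision=3,suppress=True)
print(ctrl.grip_depth)
s=ctrl.state();print(s['eef_pos'],s['joint_pos'])
c=ctrl.capture('side'); W=world(c,np.argwhere(c['z_map']>0))
for lo,hi in [(.455,.471),(.525,.535)]:
    P=W[(W[:,0]>lo)&(W[:,0]<hi)&(W[:,1]>.01)&(W[:,1]<.045)&(W[:,2]>.02)&(W[:,2]<.14)]
    print(np.sort(P[:,2])[:12])
c=ctrl.capture('top'); W=world(c,np.argwhere(c['z_map']>0))
P=W[(W[:,0]>.4)&(W[:,0]<.6)&(abs(W[:,1]-.027)<.1)&(W[:,2]>.03)&(W[:,2]<.3)]
print(np.histogram(P[:,2],bins=np.arange(.03,.31,.02)))
E
```

```text
0.0188
[0.496 0.025 0.046] [-0.178  0.04   2.032  0.     1.069 -0.178]
[0.064 0.086 0.087 0.089 0.089 0.091 0.091 0.093 0.093 0.093 0.095 0.095]
[0.088 0.101 0.105 0.112 0.115 0.121 0.123 0.127 0.131 0.137]
(array([ 37,   0,   0,   0,   0,   0,   0,   3,  22, 223,   7,  10,   4,
         0]), array([0.03, 0.05, 0.07, 0.09, 0.11, 0.13, 0.15, 0.17, 0.19, 0.21, 0.23,
       0.25, 0.27, 0.29, 0.31]))
```

```bash
python3 - <<'E'
from h import *
c=np.load('side0.npz')
for x in (.467,.526):
  for z in (.046,.065,.085,.1): 
    r,q=proj(c,[x,.025,z]); print(x,z,'crop px',round((q-170)*3.3),round((r-150)*3.3))
E
```

```text
0.467 0.046 crop px 375 273
0.467 0.065 crop px 375 261
0.467 0.085 crop px 376 247
0.467 0.1 crop px 376 236
0.526 0.046 crop px 324 246
0.526 0.065 crop px 324 233
0.526 0.085 crop px 324 220
0.526 0.1 crop px 324 209
```

>>> apply_moves([
  {"tx":0,"ty":0,"tz":0,"rx":0,"ry":0,"rz":0},
  {"tx":0,"ty":0,"tz":0,"rx":0,"ry":0,"rz":0},
  {"tx":0,"ty":0,"tz":0,"rx":0,"ry":0,"rz":0},
  {"tx":0,"ty":0,"tz":0,"rx":0,"ry":0,"rz":0},
  {"tx":0,"ty":0,"tz":0,"rx":0,"ry":0,"rz":0},
  {"tx":0,"ty":0,"tz":1,"rx":0,"ry":0,"rz":0},
  {"tx":0,"ty":0,"tz":2,"rx":0,"ry":0,"rz":0},
  {"tx":0,"ty":0,"tz":2,"rx":0,"ry":0,"rz":0},
  {"tx":0,"ty":0,"tz":2,"rx":0,"ry":0,"rz":0},
], fingers=9.4)

```text
time_s: 5.7
eef_pos: [0.4956, 0.025, 0.0253]
eef_rot: [-2.221, -2.22, 0.001]
wrist_force: [-0.3, 0.0, 0.2]
finger_gap: 0.094
gripper_force: 0.0
```

```bash
python3 - <<'E'
from h import *
np.set_printoptions(precision=3,suppress=True)
s=ctrl.state();print(s['eef_pos'],s['finger_gap'],s['wrist_force'])
c=ctrl.capture('side'); W=world(c,np.argwhere(c['z_map']>0))
np.savez('side_o.npz',**c)
for lo,hi in [(.42,.466),(.53,.575)]:
    P=W[(W[:,0]>lo)&(W[:,0]<hi)&(W[:,1]>.005)&(W[:,1]<.05)&(W[:,2]>.02)&(W[:,2]<.14)]
    i=np.argsort(P[:,2]);print(P[i][:10],len(P),np.percentile(P,[5,95],axis=0))
im=c['image'][150:330,170:370,::-1]
cv2.imwrite('pics/s3.png',cv2.resize(im,(660,594),interpolation=cv2.INTER_CUBIC))
for x in (.443,.549):
  for z in (.026,.06): r,q=proj(c,[x,.025,z]); print(x,z,'crop px',round((q-170)*3.3),round((r-150)*3.3))
E
```

```text
[0.496 0.025 0.025] 0.0939785142899644 [-0.332  0.021  0.223]
[[0.445 0.035 0.061]
 [0.44  0.036 0.065]
 [0.445 0.034 0.065]
 [0.442 0.033 0.066]
 [0.437 0.035 0.072]
 [0.436 0.02  0.072]
 [0.441 0.035 0.074]
 [0.443 0.033 0.075]
 [0.445 0.035 0.076]
 [0.437 0.025 0.076]] 73 [[0.435 0.021 0.069]
 [0.446 0.039 0.125]]
[[0.545 0.032 0.058]
 [0.542 0.025 0.062]
 [0.542 0.032 0.064]
 [0.546 0.03  0.065]
 [0.551 0.035 0.066]
 [0.542 0.019 0.067]
 [0.54  0.023 0.068]
 [0.542 0.031 0.068]
 [0.542 0.025 0.068]
 [0.545 0.038 0.068]] 109 [[0.541 0.019 0.067]
 [0.553 0.038 0.134]]
0.443 0.026 crop px 395 298
0.443 0.06 crop px 397 275
0.549 0.026 crop px 305 249
0.549 0.06 crop px 305 226
```

View pics/s3.png

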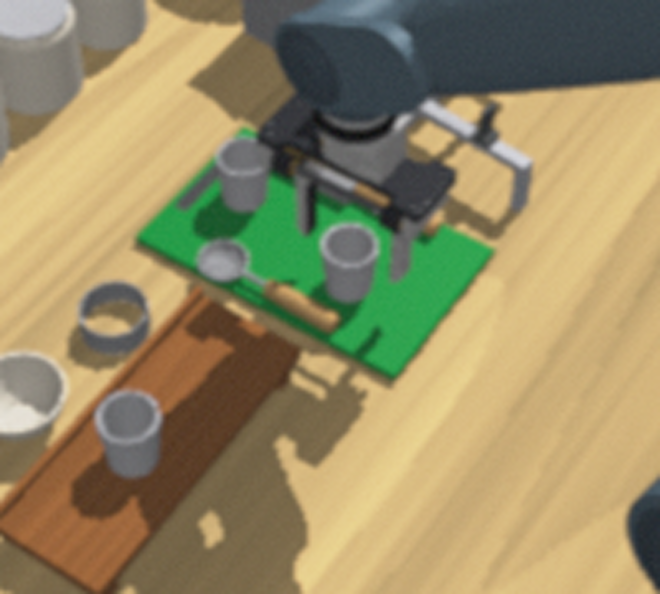

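>>> apply_moves([
  {"tx":0.2,"ty":0.1,"tz":1,"rx":0,"ry":0,"rz":0},
  {"tx":0.2,"ty":0.1,"tz":1,"rx":0,"ry":0,"rz":0},
])

```text
time_s: 5.95
eef_pos: [0.4963, 0.0272, 0.0149]
eef_rot: [-2.221, -2.22, 0.002]
wrist_force: [-0.9, 0.4, -0.4]
finger_gap: 0.0939
gripper_force: 0.0
```

>>> apply_moves([
  {"tx":0,"ty":0,"tz":0,"rx":0,"ry":0,"rz":0},
  {"tx":0,"ty":0,"tz":0,"rx":0,"ry":0,"rz":0},
  {"tx":0,"ty":0,"tz":0,"rx":0,"ry":0,"rz":0},
  {"tx":0,"ty":0,"tz":0,"rx":0,"ry":0,"rz":0},
  {"tx":0,"ty":0,"tz":0,"rx":0,"ry":0,"rz":0},
  {"tx":0,"ty":0,"tz":0,"rx":0,"ry":0,"rz":0},
  {"tx":0,"ty":0,"tz":0,"rx":0,"ry":0,"rz":0},
], fingers=4.5, squeeze=12)

```text
time_s: 6.65
eef_pos: [0.4975, 0.0268, 0.0163]
eef_rot: [2.222, 2.22, 0.001]
wrist_force: [0.9, -0.5, 0.7]
finger_gap: 0.0524
gripper_force: 12.0
```

>>> apply_moves([
  {"tx":0,"ty":0,"tz":-3,"rx":0,"ry":0,"rz":0},
  {"tx":0,"ty":0,"tz":-7,"rx":0,"ry":0,"rz":0},
  {"tx":0,"ty":0,"tz":-10,"rx":0,"ry":0,"rz":0},
  {"tx":0,"ty":0,"tz":-10,"rx":0,"ry":0,"rz":0},
  {"tx":0,"ty":0,"tz":-10,"rx":0,"ry":0,"rz":0},
])

```text
time_s: 7.15
eef_pos: [0.4969, 0.0269, 0.1157]
eef_rot: [-2.222, -2.221, 0.0]
wrist_force: [0.0, 0.5, -1.8]
finger_gap: 0.0526
gripper_force: 12.0
```

```bash
python3 - <<'E'
from h import *
np.set_printoptions(precision=3,suppress=True)
s=ctrl.state();print(s['time_s'],s['eef_pos'],s['finger_gap'],s['gripper_force'],s['wrist_force'])
c=ctrl.capture('side')
for d in ctrl.silhouettes('side','mould_a')[:4]:
    W=world(c,np.argwhere(d['region']));print(round(d['conf'],2),len(W),np.percentile(W,[0,3,97,100],axis=0))
W=world(c,np.argwhere(c['z_map']>0))
P=W[(W[:,0]>.43)&(W[:,0]<.57)&(W[:,1]>-.02)&(W[:,1]<.08)&(W[:,2]>.05)&(W[:,2]<.2)]
for z in np.arange(.06,.2,.01):
    Q=P[(P[:,2]>z)&(P[:,2]<z+.01)]
    if len(Q): print(z.round(2),len(Q),Q.min(0)[:2],Q.max(0)[:2])
im=c['image'][120:330,170:370,::-1]
cv2.imwrite('pics/s4.png',cv2.resize(im,(570,598),interpolation=cv2.INTER_CUBIC))
E
```

```text
7.15 [0.497 0.027 0.116] 0.05264601883529765 11.960690859775696 [ 0.024  0.495 -1.783]
0.72 390 [[0.503 0.286 0.038]
 [0.505 0.289 0.045]
 [0.555 0.339 0.101]
 [0.559 0.341 0.104]]
0.58 284 [[0.472 0.001 0.113]
 [0.473 0.003 0.117]
 [0.52  0.055 0.171]
 [0.521 0.057 0.174]]
0.54 287 [[ 0.623 -0.052 -0.001]
 [ 0.625 -0.031  0.018]
 [ 0.675  0.02   0.072]
 [ 0.721  0.023  0.077]]
0.1 1 [0.476 0.023] [0.476 0.023]
0.11 22 [0.475 0.007] [0.509 0.052]
0.12 38 [0.473 0.005] [0.515 0.053]
0.13 59 [0.473 0.002] [0.52  0.055]
0.14 60 [0.472 0.003] [0.527 0.054]
0.15 71 [0.458 0.001] [0.533 0.057]
0.16 94 [ 0.456 -0.004] [0.534 0.057]
0.17 44 [0.457 0.005] [0.534 0.055]
0.18 37 [0.456 0.02 ] [0.534 0.043]
0.19 32 [0.455 0.017] [0.533 0.042]
```

View pics/s4.png

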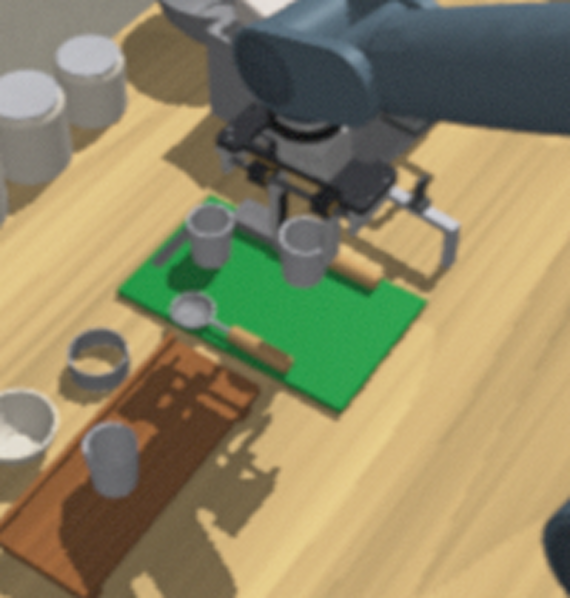

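>>> apply_moves([
  {"tx":22.1,"ty":3.7,"tz":0,"rx":0,"ry":0,"rz":0},
  {"tx":22.1,"ty":3.7,"tz":0,"rx":0,"ry":0,"rz":0},
  {"tx":22.1,"ty":3.7,"tz":0,"rx":0,"ry":0,"rz":0},
  {"tx":22.1,"ty":3.7,"tz":0,"rx":0,"ry":0,"rz":0},
  {"tx":22.1,"ty":3.7,"tz":0,"rx":0,"ry":0,"rz":0},
  {"tx":22.1,"ty":3.7,"tz":3,"rx":0,"ry":0,"rz":0},
  {"tx":22.1,"ty":3.7,"tz":5,"rx":0,"ry":0,"rz":0},
  {"tx":22.1,"ty":3.7,"tz":6.2,"rx":0,"ry":0,"rz":0},
  {"tx":22.1,"ty":3.7,"tz":6.7,"rx":0,"ry":0,"rz":0},
  {"tx":22.1,"ty":3.7,"tz":6.9,"rx":0,"ry":0,"rz":0},
  {"tx":22.1,"ty":3.7,"tz":6.9,"rx":0,"ry":0,"rz":0},
])

```text
time_s: 8.35
eef_pos: [0.5347, 0.2478, 0.0474]
eef_rot: [2.222, 2.22, 0.001]
wrist_force: [0.2, -0.2, 0.1]
finger_gap: 0.0525
gripper_force: 12.0
```

>>> apply_moves([
  {"tx":0,"ty":0,"tz":0.1,"rx":0,"ry":0,"rz":0},
  {"tx":0,"ty":0,"tz":0.2,"rx":0,"ry":0,"rz":0},
  {"tx":0,"ty":0,"tz":0.2,"rx":0,"ry":0,"rz":0},
])

```text
time_s: 8.65
eef_pos: [0.5346, 0.2479, 0.0455]
eef_rot: [2.222, 2.221, 0.001]
wrist_force: [0.4, -0.2, -2.9]
finger_gap: 0.0521
gripper_force: 12.0
```

>>> apply_moves([
  {"tx":0,"ty":0,"tz":0.1,"rx":0,"ry":0,"rz":0},
  {"tx":0,"ty":0,"tz":0.1,"rx":0,"ry":0,"rz":0},
])

```text
time_s: 8.85
eef_pos: [0.5347, 0.2479, 0.0449]
eef_rot: [2.222, 2.221, 0.001]
wrist_force: [-1.4, -1.9, 4.4]
finger_gap: 0.0527
gripper_force: 12.0
```

>>> apply_moves([
  {"tx":0,"ty":0,"tz":0,"rx":0,"ry":0,"rz":0},
  {"tx":0,"ty":0,"tz":0,"rx":0,"ry":0,"rz":0},
  {"tx":0,"ty":0,"tz":0,"rx":0,"ry":0,"rz":0},
  {"tx":0,"ty":0,"tz":0,"rx":0,"ry":0,"rz":0},
  {"tx":0,"ty":0,"tz":-4,"rx":0,"ry":0,"rz":0},
  {"tx":0,"ty":0,"tz":-8,"rx":0,"ry":0,"rz":0},
  {"tx":0,"ty":0,"tz":-12,"rx":0,"ry":0,"rz":0},
  {"tx":0,"ty":0,"tz":-12,"rx":0,"ry":0,"rz":0},
], fingers=8)

```text
time_s: 9.65
eef_pos: [0.5384, 0.249, 0.1712]
eef_rot: [2.217, 2.217, 0.017]
wrist_force: [0.4, 0.3, 0.2]
finger_gap: 0.0799
gripper_force: 0.0
```

```bash
python3 go.py 0 0.650 -0.008 0.14  0.650 -0.008 0.0165; python3 - <<'E'
from h import *
np.set_printoptions(precision=3,suppress=True)
for cam in('side','top'):
  c=ctrl.capture(cam);W=world(c,np.argwhere(c['z_map']>0))
  for t,lo,hi in [('a',(.48,.2,.085),(.6,.279,.105)),('b',(.6,-.05,.06),(.7,.04,.09)),('c',(.48,.283,.085),(.58,.36,.105))]:
    P=W[((W>lo)&(W<hi)).all(1)]
    if len(P)>5: print(cam,t,len(P),(P.min(0)+P.max(0))/2,P.max(0)-P.min(0))
E
```

```text
tool axes [[0.0, 1.0, 0.012], [1.0, -0.0, 0.003], [0.003, 0.012, -1.0]] t 9.65 q6 0.24 rot [ 0.68 -0.18 -0.02]
shift cm [-25.71  11.14   3.17]
shift cm [-25.75  10.99  15.52]
side a 139 [0.534 0.245 0.095] [0.055 0.054 0.019]
side b 81 [ 0.651 -0.006  0.068] [0.054 0.057 0.015]
side c 146 [0.53  0.313 0.095] [0.054 0.056 0.019]
top a 12 [0.535 0.222 0.097] [0.039 0.009 0.016]
top b 37 [ 0.649 -0.009  0.07 ] [0.049 0.052 0.018]
```

>>> apply_moves([
  {"tx":-25.6,"ty":11.5,"tz":0,"rx":0,"ry":0,"rz":0},
  {"tx":-25.6,"ty":11.5,"tz":0,"rx":0,"ry":0,"rz":0},
  {"tx":-25.6,"ty":11.5,"tz":0,"rx":0,"ry":0,"rz":0},
  {"tx":-25.6,"ty":11.5,"tz":0,"rx":0,"ry":0,"rz":0},
  {"tx":-25.6,"ty":11.5,"tz":0,"rx":0,"ry":0,"rz":0},
  {"tx":-25.6,"ty":11.5,"tz":0,"rx":0,"ry":0,"rz":0},
  {"tx":-25.6,"ty":11.5,"tz":2,"rx":0,"ry":0,"rz":0},
  {"tx":-25.6,"ty":11.5,"tz":6,"rx":0,"ry":0,"rz":0},
  {"tx":-25.6,"ty":11.5,"tz":10,"rx":0,"ry":0,"rz":0},
  {"tx":-25.6,"ty":11.5,"tz":13.5,"rx":0,"ry":0,"rz":0},
  {"tx":-25.6,"ty":11.5,"tz":14.8,"rx":0,"ry":0,"rz":0},
  {"tx":-25.6,"ty":11.5,"tz":14.8,"rx":0,"ry":0,"rz":0},
], fingers=9.4)

```text
time_s: 10.95
eef_pos: [0.6461, -0.0077, 0.0123]
eef_rot: [-2.218, -2.217, 0.006]
wrist_force: [-1.0, -0.1, 0.5]
finger_gap: 0.0939
gripper_force: 0.0
```

>>> apply_moves([
  {"tx":0,"ty":0,"tz":0,"rx":0,"ry":0,"rz":0},
  {"tx":0,"ty":0,"tz":0,"rx":0,"ry":0,"rz":0},
  {"tx":0,"ty":0,"tz":0,"rx":0,"ry":0,"rz":0},
  {"tx":0,"ty":0,"tz":0,"rx":0,"ry":0,"rz":0},
  {"tx":0,"ty":0,"tz":0,"rx":0,"ry":0,"rz":0},
  {"tx":0,"ty":0,"tz":0,"rx":0,"ry":0,"rz":0},
  {"tx":0,"ty":0,"tz":0,"rx":0,"ry":0,"rz":0},
], fingers=4.5, squeeze=12)

```text
time_s: 11.65
eef_pos: [0.6499, -0.0083, 0.0168]
eef_rot: [2.221, 2.22, 0.002]
wrist_force: [2.4, -0.0, 2.4]
finger_gap: 0.0544
gripper_force: 12.0
```

>>> apply_moves([
  {"tx":0,"ty":0,"tz":-3,"rx":0,"ry":0,"rz":0},
  {"tx":0,"ty":0,"tz":-7,"rx":0,"ry":0,"rz":0},
  {"tx":0,"ty":0,"tz":-11,"rx":0,"ry":0,"rz":0},
  {"tx":0,"ty":0,"tz":-14,"rx":0,"ry":0,"rz":0},
  {"tx":20,"ty":-6,"tz":-14,"rx":0,"ry":0,"rz":0},
  {"tx":20,"ty":-6,"tz":-14,"rx":0,"ry":0,"rz":0},
  {"tx":20,"ty":-6,"tz":-14,"rx":0,"ry":0,"rz":0},
  {"tx":20,"ty":-6,"tz":-14,"rx":0,"ry":0,"rz":0},
  {"tx":38.2,"ty":-11.9,"tz":-14,"rx":0,"ry":0,"rz":0},
  {"tx":38.2,"ty":-11.9,"tz":-14,"rx":0,"ry":0,"rz":0},
  {"tx":38.2,"ty":-11.9,"tz":-14,"rx":0,"ry":0,"rz":0},
  {"tx":38.2,"ty":-11.9,"tz":-14,"rx":0,"ry":0,"rz":0},
])

```text
time_s: 12.85
eef_pos: [0.5289, 0.3753, 0.1555]
eef_rot: [-2.222, -2.221, 0.002]
wrist_force: [0.7, 0.5, -1.4]
finger_gap: 0.0542
gripper_force: 12.0
```

```bash
python3 go.py 0 0.531 0.374 0.046; python3 - <<'E'
from h import *
np.set_printoptions(precision=3,suppress=True)
c=ctrl.capture('side');s=ctrl.state();W=world(c,np.argwhere(c['z_map']>0));print(s['eef_pos'],s['gripper_force'])
for d in ctrl.silhouettes('side','mould_a')[:4]:
    P=world(c,np.argwhere(d['region']));print(round(d['conf'],2),len(P),np.percentile(P,[3,97],axis=0))
E
```

```text
tool axes [[0.001, 1.0, -0.001], [1.0, -0.001, -0.001], [-0.001, -0.001, -1.0]] t 12.85 q6 0.44 rot [-0.06  0.03 -0.03]
shift cm [-0.13  0.22 10.95]
[0.526 0.382 0.156] 12.001376475309371
0.74 341 [[0.505 0.29  0.042]
 [0.553 0.339 0.099]]
0.73 289 [[0.505 0.357 0.153]
 [0.552 0.401 0.211]]
0.67 209 [[ 0.523 -0.39   0.061]
 [ 0.566 -0.274  0.124]]
```

>>> apply_moves([
  {"tx":0,"ty":0,"tz":0,"rx":0,"ry":0,"rz":0},
  {"tx":0,"ty":0,"tz":0,"rx":0,"ry":0,"rz":0},
  {"tx":0,"ty":0,"tz":4,"rx":0,"ry":0,"rz":0},
  {"tx":0,"ty":0,"tz":8,"rx":0,"ry":0,"rz":0},
  {"tx":0,"ty":0,"tz":10,"rx":0,"ry":0,"rz":0},
  {"tx":0,"ty":0,"tz":10.8,"rx":0,"ry":0,"rz":0},
  {"tx":0,"ty":0,"tz":11.0,"rx":0,"ry":0,"rz":0},
  {"tx":0,"ty":0,"tz":11.1,"rx":0,"ry":0,"rz":0},
  {"tx":0,"ty":0,"tz":11.2,"rx":0,"ry":0,"rz":0},
  {"tx":0,"ty":0,"tz":11.2,"rx":0,"ry":0,"rz":0},
])

```text
time_s: 13.95
eef_pos: [0.5312, 0.374, 0.0453]
eef_rot: [2.222, 2.22, 0.003]
wrist_force: [-0.6, 0.1, -0.5]
finger_gap: 0.0548
gripper_force: 12.0
```

>>> apply_moves([
  {"tx":0,"ty":0,"tz":0.1,"rx":0,"ry":0,"rz":0},
  {"tx":0,"ty":0,"tz":0.1,"rx":0,"ry":0,"rz":0},
])

```text
time_s: 14.15
eef_pos: [0.5313, 0.3745, 0.0446]
eef_rot: [2.222, 2.221, 0.004]
wrist_force: [-1.4, 0.5, 5.3]
finger_gap: 0.0548
gripper_force: 12.0
```

>>> apply_moves([
  {"tx":0,"ty":0,"tz":0,"rx":0,"ry":0,"rz":0},
  {"tx":0,"ty":0,"tz":0,"rx":0,"ry":0,"rz":0},
  {"tx":0,"ty":0,"tz":0,"rx":0,"ry":0,"rz":0},
  {"tx":0,"ty":0,"tz":0,"rx":0,"ry":0,"rz":0},
  {"tx":0,"ty":0,"tz":-4,"rx":0,"ry":0,"rz":0},
  {"tx":0,"ty":0,"tz":-8,"rx":0,"ry":0,"rz":0},
  {"tx":0,"ty":0,"tz":-12,"rx":0,"ry":0,"rz":0},
  {"tx":0,"ty":0,"tz":-15,"rx":0,"ry":0,"rz":0},
  {"tx":0,"ty":0,"tz":-15,"rx":0,"ry":0,"rz":0},
  {"tx":0,"ty":0,"tz":-15,"rx":0,"ry":0,"rz":0},
], fingers=8)

```text
time_s: 15.15
eef_pos: [0.5304, 0.3737, 0.193]
eef_rot: [2.222, 2.221, 0.001]
wrist_force: [0.0, 0.6, -0.5]
finger_gap: 0.0797
gripper_force: 0.0
```

```bash
python3 go.py -5.1 0.517 -0.300 0.2; python3 - <<'E'
from h import *
np.set_printoptions(precision=3,suppress=True)
c=ctrl.capture('side');W=world(c,np.argwhere(c['z_map']>0))
P=W[((W>(.48,.2,.088))&(W<(.6,.42,.105))).all(1)]
n,l,st,ce=0,0,0,0
for lo,hi in [(.2,.279),(.28,.345),(.346,.42)]:
    Q=P[(P[:,1]>lo)&(P[:,1]<hi)];print(len(Q),(Q.min(0)+Q.max(0))/2,Q.max(0)-Q.min(0))
E
```

```text
tool axes [[0.001, 1.0, 0.0], [1.0, -0.001, 0.0], [0.0, 0.0, -1.0]] t 15.15 q6 0.44 rot [ 0.03 -0.01  5.07]
shift cm [-67.37  -1.31  -0.71]
120 [0.534 0.246 0.096] [0.055 0.053 0.015]
107 [0.529 0.314 0.096] [0.053 0.054 0.016]
129 [0.53  0.376 0.096] [0.056 0.053 0.015]
```

>>> apply_moves([
  {"tx":-67.4,"ty":-1.4,"tz":0,"rx":0,"ry":0,"rz":5.1},
  {"tx":-67.4,"ty":-1.4,"tz":0,"rx":0,"ry":0,"rz":5.1},
  {"tx":-67.4,"ty":-1.4,"tz":0,"rx":0,"ry":0,"rz":5.1},
  {"tx":-67.4,"ty":-1.4,"tz":0,"rx":0,"ry":0,"rz":5.1},
  {"tx":-67.4,"ty":-1.4,"tz":0,"rx":0,"ry":0,"rz":5.1},
  {"tx":-67.4,"ty":-1.4,"tz":0,"rx":0,"ry":0,"rz":5.1},
  {"tx":-67.4,"ty":-1.4,"tz":0,"rx":0,"ry":0,"rz":5.1},
  {"tx":-67.4,"ty":-1.4,"tz":0,"rx":0,"ry":0,"rz":5.1},
  {"tx":-67.4,"ty":-1.4,"tz":0,"rx":0,"ry":0,"rz":5.1},
  {"tx":-67.4,"ty":-1.4,"tz":0,"rx":0,"ry":0,"rz":5.1},
  {"tx":-67.4,"ty":-1.4,"tz":0,"rx":0,"ry":0,"rz":5.1},
  {"tx":-67.4,"ty":-1.4,"tz":0,"rx":0,"ry":0,"rz":5.1},
], fingers=3.8)

```text
time_s: 16.4
eef_pos: [0.516, -0.2274, 0.1904]
eef_rot: [-2.316, -2.117, 0.001]
wrist_force: [0.6, 0.1, -0.2]
finger_gap: 0.0385
gripper_force: 0.0
```

```bash
python3 go.py -5.1 0.517 -0.300 0.19 0.517 -.300 .047
```

```text
tool axes [[0.09, 0.996, -0.003], [0.996, -0.09, 0.002], [0.002, -0.004, -1.0]] t 16.4 q6 -0.53 rot [-0.2  -0.13 -0.05]
shift cm [-7.22  0.75  0.02]
shift cm [-7.25  0.8  14.32]
```

>>> apply_moves([
  {"tx":-7.3,"ty":0.7,"tz":0,"rx":0,"ry":0,"rz":0},
  {"tx":-7.3,"ty":0.7,"tz":0,"rx":0,"ry":0,"rz":0},
  {"tx":-7.3,"ty":0.7,"tz":4,"rx":0,"ry":0,"rz":0},
  {"tx":-7.3,"ty":0.7,"tz":6,"rx":0,"ry":0,"rz":0},
  {"tx":-7.3,"ty":0.7,"tz":6,"rx":0,"ry":0,"rz":0},
  {"tx":-7.3,"ty":0.7,"tz":6,"rx":0,"ry":0,"rz":0},
])

```text
time_s: 17.0
eef_pos: [0.5173, -0.2988, 0.1317]
eef_rot: [-2.316, -2.118, 0.001]
wrist_force: [0.1, -0.3, 0.4]
finger_gap: 0.038
gripper_force: 0.0
```

```bash
python3 go.py -5.1 0.517 -.300 .047;python3 - <<'E'
from h import *
c=ctrl.capture('side');im=c['image'][90:240,220:400,::-1]
cv2.imwrite('pics/s5.png',cv2.resize(im,(720,600),interpolation=cv2.INTER_CUBIC))
E
```

```text
tool axes [[0.089, 0.996, -0.002], [0.996, -0.089, 0.002], [0.002, -0.002, -1.0]] t 17.0 q6 -0.62 rot [-0.14 -0.1  -0.03]
shift cm [-0.14 -0.    8.47]
```

View pics/s5.png

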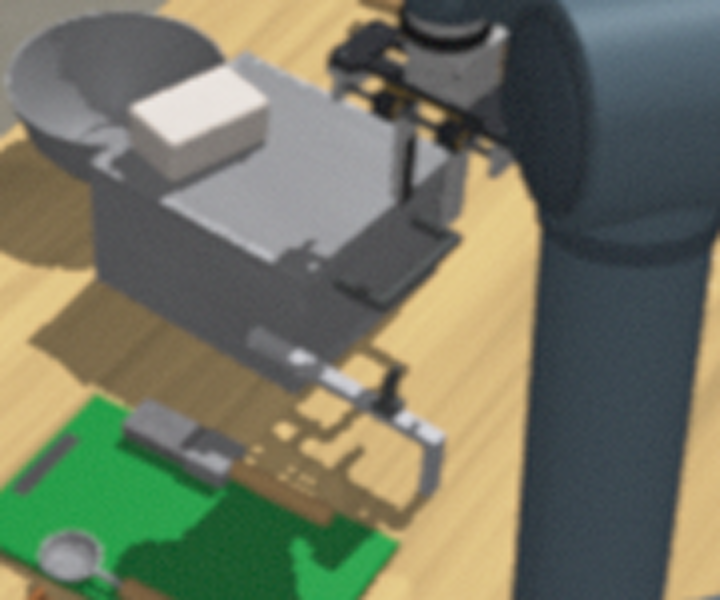

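>>> apply_moves([
  {"tx":0,"ty":0,"tz":2,"rx":0,"ry":0,"rz":0},
  {"tx":0,"ty":0,"tz":3.5,"rx":0,"ry":0,"rz":0},
  {"tx":0,"ty":0,"tz":4.5,"rx":0,"ry":0,"rz":0},
  {"tx":0,"ty":0,"tz":4.5,"rx":0,"ry":0,"rz":0},
])

```text
time_s: 17.45
eef_pos: [0.5172, -0.2986, 0.0866]
eef_rot: [-2.316, -2.118, 0.001]
wrist_force: [-0.2, 0.1, 0.5]
finger_gap: 0.038
gripper_force: 0.0
```

>>> apply_moves([
  {"tx":0,"ty":0,"tz":1,"rx":0,"ry":0,"rz":0},
  {"tx":0,"ty":0,"tz":2,"rx":0,"ry":0,"rz":0},
  {"tx":0,"ty":0,"tz":3,"rx":0,"ry":0,"rz":0},
  {"tx":0,"ty":0,"tz":3.9,"rx":0,"ry":0,"rz":0},
  {"tx":0,"ty":0,"tz":3.9,"rx":0,"ry":0,"rz":0},
])

```text
time_s: 17.95
eef_pos: [0.517, -0.2986, 0.0471]
eef_rot: [-2.316, -2.118, 0.001]
wrist_force: [0.3, -0.0, 0.8]
finger_gap: 0.0383
gripper_force: 0.0
```

>>> apply_moves([
  {"tx":0,"ty":0,"tz":0,"rx":0,"ry":0,"rz":0},
  {"tx":0,"ty":0,"tz":0,"rx":0,"ry":0,"rz":0},
  {"tx":0,"ty":0,"tz":0,"rx":0,"ry":0,"rz":0},
  {"tx":0,"ty":0,"tz":0,"rx":0,"ry":0,"rz":0},
  {"tx":0,"ty":0,"tz":0,"rx":0,"ry":0,"rz":0},
], fingers=0.8, squeeze=35)

```text
time_s: 18.45
eef_pos: [0.5175, -0.2996, 0.0496]
eef_rot: [-2.318, -2.119, 0.002]
wrist_force: [-5.6, 0.1, 5.1]
finger_gap: 0.013
gripper_force: 35.0
```

>>> apply_moves([
  {"tx":0,"ty":-0.5,"tz":0,"rx":0,"ry":0,"rz":0},
  {"tx":0,"ty":-1.5,"tz":0,"rx":0,"ry":0,"rz":0},
  {"tx":0,"ty":-2.5,"tz":0,"rx":0,"ry":0,"rz":0},
  {"tx":0,"ty":-3.5,"tz":0,"rx":0,"ry":0,"rz":0},
  {"tx":0,"ty":-4.5,"tz":0,"rx":0,"ry":0,"rz":0},
  {"tx":0,"ty":-5.5,"tz":0,"rx":0,"ry":0,"rz":0},
  {"tx":0,"ty":-6.5,"tz":0,"rx":0,"ry":0,"rz":0},
  {"tx":0,"ty":-7.5,"tz":0,"rx":0,"ry":0,"rz":0},
  {"tx":0,"ty":-8.5,"tz":0,"rx":0,"ry":0,"rz":0},
  {"tx":0,"ty":-9.5,"tz":0,"rx":0,"ry":0,"rz":0},
  {"tx":0,"ty":-10.2,"tz":0,"rx":0,"ry":0,"rz":0},
  {"tx":0,"ty":-10.6,"tz":0,"rx":0,"ry":0,"rz":0},
])

```text
time_s: 19.65
eef_pos: [0.415, -0.2897, 0.0496]
eef_rot: [2.316, 2.114, 0.008]
wrist_force: [11.4, 2.9, -2.9]
finger_gap: 0.0127
gripper_force: 35.0
```

>>> apply_moves([
  {"tx":0,"ty":0,"tz":0,"rx":0,"ry":0,"rz":0},
  {"tx":0,"ty":0,"tz":0,"rx":0,"ry":0,"rz":0},
  {"tx":0,"ty":0,"tz":0,"rx":0,"ry":0,"rz":0},
])

```text
time_s: 19.95
eef_pos: [0.4152, -0.2898, 0.0496]
eef_rot: [2.316, 2.115, 0.008]
wrist_force: [10.5, 1.8, -2.6]
finger_gap: 0.0131
gripper_force: 35.0
```

```bash
python3 - <<'E'
from h import *
np.set_printoptions(precision=3,suppress=True)
u=np.array([np.cos(np.radians(-5.1)),np.sin(np.radians(-5.1))]);v=np.array([-u[1],u[0]])
s=ctrl.state();print(s['time_s'],s['eef_pos'],s['finger_gap'],s['wrist_force'],s['eef_pos'][:2]@u-np.array([.5175,-.2996])@u)
O=np.array([.561,-.3045])
for cam in ('side','top'):
    c=ctrl.capture(cam);np.savez(cam+'_d.npz',**c)
    W=world(c,np.argwhere(c['z_map']>0)); L=np.c_[(W[:,:2]-O)@u,(W[:,:2]-O)@v,W[:,2]]
    T=L[(abs(L[:,1]-.122)<.014)&(L[:,2]>.085)&(L[:,2]<.115)&(L[:,0]<-.05)&(L[:,0]>-.13)]
    print(cam,'tab',len(T),np.percentile(T,[5,50,95],axis=0) if len(T) else '')
    F=L[(L[:,1]>.06)&(L[:,1]<.106)&(L[:,2]>.05)&(L[:,2]<.15)&(L[:,0]<-.02)&(L[:,0]>-.14)]
    print('drawer',len(F))
    for b in np.arange(.06,.106,.01):
        Q=F[(F[:,1]>b)&(F[:,1]<b+.01)]
        if len(Q): print(b.round(3),len(Q),np.percentile(Q[:,0],[0,5,20,50]),Q[:,2].max())
    for t in ('drawer_face','clip','handle'):
        for d in ctrl.landmark_of(cam,t)[:1]: 
            w=world(c,d['at'])[0]; print(t,d['conf'],d['at'],np.r_[(w[:2]-O)@u,(w[:2]-O)@v,w[2]])
c=np.load('side_d.npz');im=c['image'][90:240,220:400,::-1]
cv2.imwrite('pics/s6.png',cv2.resize(im,(720,600),interpolation=cv2.INTER_CUBIC))
E
```

```text
19.95 [ 0.415 -0.29   0.05 ] 0.013118726258138666 [10.509  1.835 -2.577] -0.10278475874072579
side tab 26 [[-0.108  0.114  0.089]
 [-0.106  0.127  0.1  ]
 [-0.102  0.133  0.11 ]]
drawer 293
0.06 56 [-0.139 -0.135 -0.125 -0.103] 0.12482675315397573
0.07 29 [-0.105 -0.104 -0.103 -0.101] 0.12692077990385253
0.08 45 [-0.105 -0.104 -0.102 -0.101] 0.1284471852771767
0.09 137 [-0.104 -0.102 -0.099 -0.064] 0.1263962197021289
0.1 26 [-0.105 -0.102 -0.1   -0.098] 0.12869317221003285
drawer_face 0.84 [180.6, 321.3] [-0.101  0.096  0.091]
clip 0.53 [193.8, 316.3] [-0.111  0.135  0.067]
handle 0.64 [170.7, 350.2] [-0.157  0.012  0.11 ]
top tab 11 [[-0.109  0.116  0.092]
 [-0.106  0.122  0.108]
 [-0.103  0.133  0.113]]
drawer 92
0.06 21 [-0.138 -0.134 -0.122 -0.103] 0.1324521185513281
0.07 11 [-0.103 -0.103 -0.103 -0.1  ] 0.13452592021776177
0.08 18 [-0.101 -0.101 -0.097 -0.091] 0.1281929343460384
0.09 41 [-0.101 -0.101 -0.093 -0.069] 0.132134969004865
0.1 1 [-0.102 -0.102 -0.102 -0.102] 0.12569905844733542
drawer_face 0.84 [224.2, 309.8] [-0.097  0.092  0.116]
clip 0.46 [229.9, 301.4] [-0.122  0.121  0.064]
handle 0.93 [235.6, 331.7] [-0.139  0.05   0.43 ]
```

View pics/s6.png

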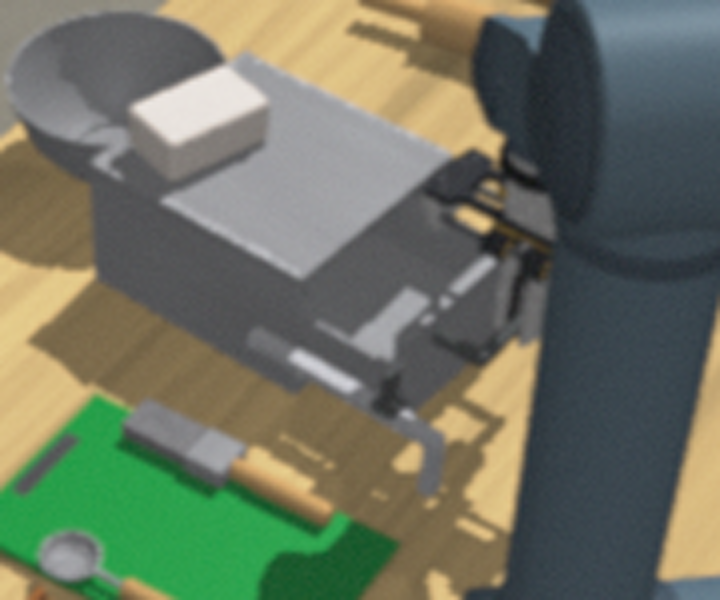

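>>> apply_moves([
  {"tx":0,"ty":-0.15,"tz":0,"rx":0,"ry":0,"rz":0},
  {"tx":0,"ty":-0.3,"tz":0,"rx":0,"ry":0,"rz":0},
  {"tx":0,"ty":-0.3,"tz":0,"rx":0,"ry":0,"rz":0},
  {"tx":0,"ty":-0.3,"tz":0,"rx":0,"ry":0,"rz":0},
  {"tx":0,"ty":-0.3,"tz":0,"rx":0,"ry":0,"rz":0},
])

```text
time_s: 20.85
eef_pos: [0.4123, -0.2895, 0.0496]
eef_rot: [2.316, 2.115, 0.008]
wrist_force: [9.8, 1.7, -3.0]
finger_gap: 0.013
gripper_force: 35.0
```

```bash
python3 - <<'E'
from h import *
np.set_printoptions(precision=3,suppress=True)
u=np.array([np.cos(np.radians(-5.1)),np.sin(np.radians(-5.1))]);v=np.array([-u[1],u[0]])
O=np.array([.561,-.3045])
for cam in ('side','top'):
    c=ctrl.capture(cam)
    W=world(c,np.argwhere(c['z_map']>0)); L=np.c_[(W[:,:2]-O)@u,(W[:,:2]-O)@v,W[:,2]]
    T=L[(abs(L[:,1]-.122)<.014)&(L[:,2]>.085)&(L[:,2]<.115)&(L[:,0]<-.05)&(L[:,0]>-.13)]
    F=L[(L[:,1]>.07)&(L[:,1]<.106)&(L[:,2]>.05)&(L[:,2]<.15)&(L[:,0]<-.02)&(L[:,0]>-.14)]
    print(cam,np.percentile(T[:,0],[5,50,95]),np.percentile(F[:,0],[1,5,15]))
    for z in (.088,):
        P=W[((W>(.48,.2,z))&(W<(.6,.42,.106))).all(1)]
        for lo,hi in [(.2,.279),(.28,.345),(.346,.42)]:
            Q=P[(P[:,1]>lo)&(P[:,1]<hi)]
            if len(Q): print(len(Q),(Q.min(0)+Q.max(0))/2)
s=ctrl.state();print(s['time_s'],s['eef_pos'],s['finger_gap'],s['gripper_force'],s['wrist_force'],np.abs(s['qvel']).max())
E
```

```text
side [-0.108 -0.106 -0.102] [-0.107 -0.106 -0.105]
123 [0.533 0.246 0.096]
120 [0.531 0.314 0.096]
133 [0.53  0.375 0.096]
top [-0.107 -0.106 -0.102] [-0.105 -0.105 -0.101]
38 [0.534 0.244 0.097]
35 [0.531 0.311 0.097]
40 [0.533 0.372 0.097]
20.95 [ 0.412 -0.289  0.05 ] 0.01308343402682213 34.991939663887024 [ 9.804  1.667 -2.902] 0.0011627466019807952
```

The drawer face is level with the tab, the arm is at rest, and all three moulds stand in a row.

```bash
python3 -c "
from bench import ctrl;print(ctrl.sign_off())"
```

```text
the job is handed in; nothing more can be done
None
```

The job is handed in, though no verdict came back: the three moulds stand in one row on the shelf (gaps about 14 and 8 mm), let go before the drawer was touched, and the gripper is still holding the drawer open within about 1 mm of the clip tab by camera measurement.

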